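Clip the tube into the mixer and start it

TASK

Take the amber tube with the white cap from the rack, lay it centred across the mixer's fork clip and push it down past the sprung orange jaw until it is fully home and the jaw has closed over it. Then press the green start button fully down and let it come back up. Do not press green before the tube is in, do not press the red stop button, leave the white tube in the rack, and knock nothing over.

Things in the scene. Friction and masses are not known exactly. Their poses are not given: they have to be found in the camera images.
- tube: The tube to mix: rigid, amber brown, white cap, paper label band, 170 mm long, 60 g. Origin on its axis at mid length; own y runs along the axis towards the cap. Body 24 mm in diameter; the cap (the last 28 mm, own y from 57 to 85 mm) is 28 mm in diameter. It lies level in the rack, its axis 42 mm above the table, and is free to grip at mid length.
- other_tube: A second tube of the same shape and frame, white with a blue cap, in the rack's other place (which tube is in which place varies). Leave it there.
- rack: White rack fixed to the table, 170 x 130 mm, base plate 10 mm thick; origin at the centre of its underside. Two pairs of cradles hold the tubes parallel to the rack's own y, at own x = -40 and +40 mm, at own y = -45 and +45 mm; cradle lips reach 38 mm above the table.
- mixer: Cream tube mixer fixed to the table, housing 180 (own x) x 320 (own y) x 70 mm high; origin at the centre of its underside. Own y runs along the clip. The clip stands on the deck at the +y end and the two buttons at the -y end.
- clip_seat (a point): Where the middle of the tube's axis lies when the tube is home in the clip, 102 mm above the table; same axes as the mixer. The tube lies along y, cap at either end but outside forks and jaw. Laid between jaw and back prongs it first rests with its axis about 17 mm above this point. The deck is 32 mm below; a 6 mm hinge rod runs along y at x = -6 mm, 24 mm below.
- fork_back (a point): Middle of the line between the tops of the two back prongs, 23 mm to +x of the clip seat, 45 mm above it. Aluminium forks, 10 mm thick, stand at y = -31 and +31 mm of the seat, 52 mm between them free for fingers. Each: floor 12 mm below the seat, low front lip (top 1 mm below the seat), back prong with its face at x = +13 mm, straight to 27 mm above the seat, then flaring back.
- jaw (a joint): Sprung orange jaw of the clip, one part with two noses, at y = -41 and +41 mm of the clip seat. Joint value in rad: 0 closed, grows as it swings away to the mixer's -x; a tube pushed down past it opens it about 0.1 and it snaps shut over the tube. Pushing the tube past takes about 5 to 9 N straight down at mid length.
- jaw_nose (a point): Middle of the line between the two round jaw noses (10 mm in diameter); closed, 14 mm to -x of the clip seat and 10 mm above it.
- start (a joint): Green round spring push button: 0 up, 0.008 m fully down, needs 4 N to go fully down; springs back by itself.
- start_top (a point): Centre of the green button's top face (36 mm in diameter), 94 mm above the table when up; it moves with the button. Its black housing ring is 52 mm in diameter and 82 mm high above the table. At mixer x = +45, y = -115 mm.
- stop (a joint): Red spring push button like the green one: 0 up, 0.008 m fully down. Leave it alone.
- stop_top (a point): Centre of the red button's top face, 90 mm from the green one, at mixer x = -45, y = -115 mm.
- white_bottle: Bystander: white bottle with red cap, 52 mm in diameter, 85 mm high, standing on the table; origin at the centre of its underside, z up.
- brown_jar: Bystander: brown jar with black cap, 56 mm in diameter, 85 mm high; origin at the centre of its underside, z up.
- green_bottle: Bystander: white bottle with green cap, 48 mm in diameter, 80 mm high; origin at the centre of its underside, z up.
- mortar: Bystander: white bowl, 90 mm in diameter, 50 mm high; origin at the centre of its underside, z up.
Things that resemble listed ones, but are neither listed nor needed, are in the scene too. Leave any purple look-alike of the tube alone.

How it is judged:
On the way, in this order (a step that is already met when the one before it is completed fails the run):
1. the amber tube is fully home in the clip, centred, with the jaw closed over it (x of tube in the frame of clip_seat between -0.004 and 0.004 m and z of tube in the frame of clip_seat between -0.004 and 0.004 m and y of tube in the frame of clip_seat between -0.012 and 0.012 m and angle between the y axis of tube and the y axis of clip_seat, either way round below 0.06 rad and value of joint jaw below 0.06 rad), for 0.2 s.
2. the green start button is pressed fully down with the tube in the clip (all of step 1 and value of joint start above 0.007 m), for 0.04 s.
At the end, for the whole second after the job is handed in: Amber tube home in the clip (4 mm across and in height, 12 mm along, 0.06 rad), jaw shut (below 0.06 rad); green button pressed at least 7 mm after that, both buttons up again (within 1.5 mm); white tube within 30 mm of its start; bottles, jar and bowl upright (0.5 rad) (all of step 1 and value of joint each of start, stop below 0.0015 m and linear speed of tube below 0.02 m/s and distance of other_tube from where it was at the start of the episode below 0.03 m and angle between each of white_bottle, brown_jar, green_bottle, mortar's own z axis and vertical below 0.5 rad); the robot touches nothing.
It fails at once if the green button is pressed before the tube is in the clip (value of joint start above 0.004 m and not (z of tube in the frame of clip_seat between -0.008 and 0.008 m and distance between tube and clip_seat below 0.03 m)).
It fails at once if the red stop button is pressed (value of joint stop above 0.004 m).
It fails at once if the white tube is moved from its place in the rack (distance of other_tube from where it was at the start of the episode above 0.03 m).
It fails at once if a bottle, the jar or the bowl is knocked over (angle between any of white_bottle, brown_jar, green_bottle, mortar's own z axis and vertical above 0.6 rad).
It also fails if it takes over 53 s, if anything falls off the work surface, if the arm or the gripper's body presses on something with over 40 N, if the wrist force passes 120 N, or if a joint passes its speed limit or range.

ROBOT

A 7-joint arm with a two-finger parallel gripper is mounted at the origin on the work surface. World frame = base frame: x ahead of the robot, y to its left, z up, the work surface at z = 0. Lengths are in m, angles in rad, forces in N, time in s.
With the tool pointing down it reaches from about 0.425 to 0.875 m from the base axis. Payload 4.7 kg.
Tool frame: the origin (TCP) lies on the centre line of the jaws, within the pads' length; the fingertips stand 19 mm ahead of it and the grasp point (between the pads) is the TCP; z points along the fingers, y is the line along which they close (so a half turn about z gives the same grasp; the last joint's range is limited). The gripper opens to 87 mm and grips with 3 to 60 N. Pads are 19 mm wide; open, the fingers measure 117 mm over their backs; the gripper's body (75 mm by 190 mm) begins 51 mm behind the grasp point.
Start: joints at [0.014, 0.321, -0.07, 1.45, 0.023, 1.371, -0.057], TCP at [0.65, -0, 0.242] pointing down, gripper open.
Joint ranges: [-2.86, 2.86], [-0.3, 2.09], [-1.38, 1.24], [0.06, 2.45], [-1.56, 4.7], [0.09, 2.05], [-2.69, 2.69]. Speed limits (rad/s): [2.57, 2.57, 3.14, 3.14, 3.14, 3.14, 3.14].

INTERFACE

Orientations are given as a unit quaternion [x, y, z, w].
In Python, from workcell import robot gives the robot as it stands. The module is installed in compiled form; this text tells all that it offers.
- The arm moves only by the tool move_arm, never from a script. Its argument "plan" is a list of rows, each a list of 3 entries, a list of its own where there are three numbers: the shift along the tool's x, y, z in mm, then the turn about the tool's z in degrees, then the gripper command: -1 is shut, 1 is fully open, values between are in proportion. In form: [[[tx, ty, tz], spin, fingers], ...]. A call has 1 to 5 rows; each row shifts and turns the commanded pose from where the row before left it, along the tool's axes as they then stand; what a row does not reach is not made up. A row lasts 1/10 s, in which the tool goes at most 50 mm and 8.59 degrees, less where a joint would pass 70% of its speed; a pose out of reach is approached as far as the arm can. A call with a gripper value outside its range is refused whole. The fingers move at their own pace and stop on an object; "force" is the grip in N (left out, the last holds). Time passes only in rows, so rows that do not move let the fingers close. It gives the time, the measured TCP pose, the force, the opening and the grip force at its end, in the units of the state.
- robot.get_state(): the state, without advancing time (a new reading comes with each control period).
- robot.camera(name): name is "scene" or "side" or "wrist"; returns (picture, depth): 400x640x3 uint8, blue, green, red; 400x640 float32, m along the optical axis (not along the pixel's ray), 0 where there is no reading.
- robot.calibration(name): a dict with "camera_matrix" (3x3 intrinsics, pixels), "xyz" and "attitude" of the camera in the world. Camera axes: x right, y up, looking along -z (the intrinsics and any distortion apply to the point x, -y, -z); pixel columns grow to the right and rows downward; lengths in m; the calibration is good to about 2 mm. A picture is of the moment at which its call begins: read the wrist's pose just before it. calibration takes no time and is no camera call; for the wrist camera it gives the pose at the moment of the call.
- robot.sign_off(): hands the job in; it is judged then, once.
Trained networks look in the newest picture that a camera, given by its name, has taken for a name from the list of things; names that differ only in an ending like _2 or _b are one class to them, and where a whole thing is asked for, a point or a joint stands for the part that bears it (a point fixed in the world has none). Each returns a list of dicts, best first, with "confidence" (0 to 1); they miss things now and then, are a little off and sometimes report something else, mostly with a low value. They report only what shows in the picture. A call takes as long as a camera call. They do not tell look-alikes from the thing itself.
- robot.look_for(camera, name): "position" ([row, column] in pixels, amid what is visible of it).
- robot.silhouettes(camera, name): "mask" (400x640 bool, what is visible of it) and "position" ([row, column] in pixels, amid what is visible of it).
- robot.landmark_of(camera, name): "position" ([row, column] in pixels: a listed point, or the origin of a listed thing).
The state is a dict: "t": time; "joint_positions": joint angles; "qvel": joint speeds; "tau": joint torques, N m; "tcp_pos": TCP position; "tool_rot": TCP orientation; "ft_force": force on the tool from outside, world axes, zero at the start; "wrist_torque": the same for the moment, N m; "grip_width": opening from 0.0 (shut) to 1.0 (fully open); "gripper_force": force on a finger pad.
Only numpy, scipy, OpenCV 4.12 (cv2) and the standard library are available. Lean on these libraries where they do the work, as an engineer would, in place of code of your own. Each camera call takes 0.05 s, during which the arm holds its last target. There are 200 camera calls.

## Working session

There is one attempt and no reset: what is moved stays moved. The work goes in short steps, Python scripts to look and compute and a tool call to move; the robot and the scene stay as the last step left them, time stands still between calls to the robot, and variables do not carry over. Pictures are saved under pics/ and viewed, at most 10 in all, crops included, and the job is handed in when it is done.

Besides the shell and the picture viewer there is one more tool, called after ">>>" as name(argument=value, ...) on one line, values as JSON. move_arm: Moves the arm, as the interface text tells. Its arguments: {"type":"object","properties":{"plan":{"type":"array"},"force":{"type":"number"}},"required":["plan"]}

```bash
mkdir -p pics; cat > h.py <<'E'
import numpy as np, cv2
from scipy.spatial.transform import Rotation as R
from workcell import robot
def ray(name,c,px):
    K=np.array(c["camera_matrix"],float)
    d=c.get("distortion",None)
    uv=np.array([[[px[1],px[0]]]],np.float64)
    p=cv2.undistortPoints(uv,K,None if d is None else np.array(d,float))[0,0]
    A=np.array(c["attitude"],float)
    M=A if A.shape==(3,3) else R.from_quat(A).as_matrix()
    return np.array(c["xyz"],float), M@np.array([p[0],-p[1],-1.0])
def onz(name,c,px,z):
    o,d=ray(name,c,px); return o+d*(z-o[2])/d[2]
def withdepth(name,c,px,dep):
    o,d=ray(name,c,px); return o+d*dep
E
python3 - <<'E'
from h import *
for n in ["scene","side"]:
    c=robot.calibration(n); print(n,{k:np.round(np.array(v),4).tolist() if not isinstance(v,str) else v for k,v in c.items()})
    im,d=robot.camera(n); cv2.imwrite(f"pics/{n}0.png",im)
    for name,z in [("tube",.042),("other_tube",.042),("rack",0),("mixer",0),("clip_seat",.102),("fork_back",.147),("jaw_nose",.112),("start_top",.094),("stop_top",.094)]:
        for r in robot.landmark_of(n,name)[:3]:
            print(name,round(r["confidence"],2),np.round(r["position"],1),np.round(onz(n,c,r["position"],z),4))
print(robot.get_state())
E
```

```text
scene {'camera_matrix': [[408.1224, 0.0, 326.6236], [0.0, 408.1224, 198.9809], [0.0, 0.0, 1.0]], 'xyz': [1.4679, -0.0207, 1.2411], 'attitude': [0.2441, 0.2421, 0.6476, 0.68]}
tube 0.67 [178.  257.6] [ 0.3284 -0.265   0.042 ]
tube 0.65 [209.8 239. ] [ 0.4897 -0.3246  0.042 ]
tube 0.55 [234.7 296.4] [ 0.616  -0.1074  0.042 ]
rack 0.61 [224.7 246.6] [ 0.5298 -0.2995  0.    ]
mixer 0.67 [220.8 368.6] [0.5362 0.1639 0.    ]
clip_seat 0.77 [204.9 385.7] [0.5447 0.2181 0.102 ]
clip_seat 0.38 [198.1 385.7] [0.5128 0.2225 0.102 ]
clip_seat 0.33 [271.4 299.1] [ 0.8017 -0.0939  0.102 ]
fork_back 0.56 [199.1 389.9] [0.5559 0.2269 0.147 ]
fork_back 0.45 [201. 384.] [0.5634 0.2051 0.147 ]
jaw_nose 0.54 [195.6 387.2] [0.5096 0.2274 0.112 ]
start_top 0.43 [217.4 339.2] [0.5862 0.0477 0.094 ]
stop_top 0.57 [196.7 339.8] [0.49   0.0561 0.094 ]
side {'camera_matrix': [[487.8935, 0.0, 322.8892], [0.0, 487.8935, 203.0411], [0.0, 0.0, 1.0]], 'xyz': [-0.3412, -0.9524, 0.946], 'attitude': [0.4457, -0.1642, -0.3217, 0.8191]}
tube 0.92 [268.3 393.7] [ 0.4934 -0.3065  0.042 ]
tube 0.88 [302.6 332.9] [ 0.2785 -
[... 608 characters left out ...]
07866,  1.45051937,  0.02259212,
        1.37078124, -0.05691785]), 'qvel': array([-1.67488794e-03,  4.06194811e-04,  4.20584195e-04, -1.45032433e-03,
       -1.03075845e-03,  3.55274077e-05, -3.07004077e-04]), 'tau': array([ 1.84640407e-04, -4.91119409e+01, -4.02849577e-01, -3.12780154e+01,
       -6.37141010e-02,  3.37723782e-02,  2.55275310e-06]), 'tcp_pos': array([ 6.50016196e-01, -3.42953184e-05,  2.41577700e-01]), 'tool_rot': array([7.07113767e-01, 7.07099794e-01, 1.33811133e-05, 4.37583619e-05]), 'ft_force': array([ 5.81618825e-04,  3.97816049e-01, -7.93972396e-01]), 'wrist_torque': array([ 0.05583241, -0.0404368 ,  0.03246075]), 'gripper_force': 0.0, 'grip_width': 1.0002780254480015}
```

View pics/scene0.png

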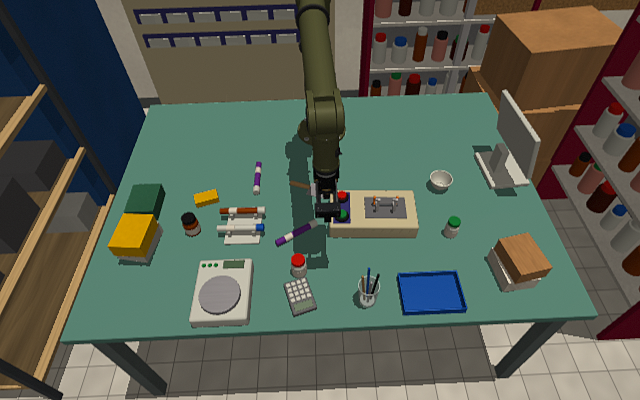

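View pics/side0.png

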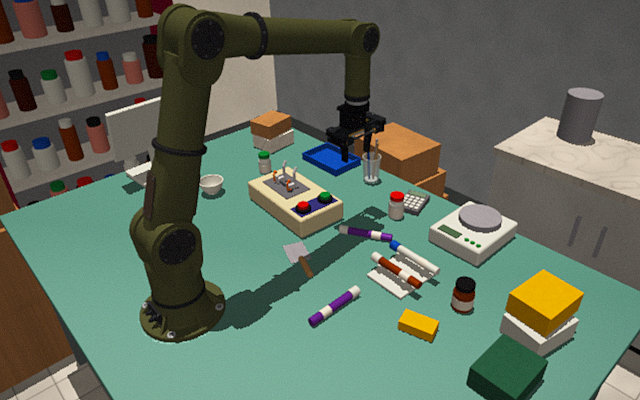

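The scene view shows the amber tube in the rack at about (210,240), next to the white and blue tube at (229,240). Two purple look-alikes lie loose at (178,257) and (235,296). The mixer's clip is near (205,386), with red at (197,340) and green at (215,342). The side view agrees, with amber at (268,394). I'll go above the rack for a closer look.

>>> move_arm(plan=[[[-38,-20,0],0,1],[[-38,-20,0],0,1],[[-38,-20,0],0,1],[[-38,-20,0],0,1],[[-38,-20,0],0,1]])

```text
t: 1.5
tcp_pos: [0.5491, -0.1915, 0.2418]
tool_rot: [0.707, 0.707, 0.0, 0.0]
ft_force: [1.0, -0.7, 0.2]
grip_width: 0.998
gripper_force: 0.0
```

>>> move_arm(plan=[[[-38,-19,0],0,1],[[-38,-19,0],0,1],[[-34,-18,0],0,1],[[0,0,0],0,1],[[0,0,0],0,1]])

```text
t: 2.0
tcp_pos: [0.4934, -0.301, 0.2417]
tool_rot: [0.708, 0.706, 0.0, 0.0]
ft_force: [0.2, 0.9, -0.1]
grip_width: 1.003
gripper_force: 0.0
```

```bash
cat >> h.py <<'E'
def axis_fit(cam,c,dep,mask):
    """PCA long axis of masked depth points: centre of extent, direction"""
    rr,cc=np.nonzero(mask&(dep>0)); K=np.array(c["camera_matrix"],float)
    uv=np.stack([cc,rr],1).astype(float)[:,None]
    p=cv2.undistortPoints(uv,K,None)[:,0]; z=dep[rr,cc]
    M=R.from_quat(c["attitude"]).as_matrix()
    return np.array(c["xyz"])+(np.c_[p[:,0]*z,-p[:,1]*z,-z])@M.T
E
python3 - <<'E'
from h import *
s=robot.get_state(); print(np.round(s["tcp_pos"],4),np.round(s["tool_rot"],4),s["t"])
c=robot.calibration("wrist"); print(c)
im,d=robot.camera("wrist"); cv2.imwrite("pics/w1.png",im); np.save("w1.npy",d)
for name in ["tube","other_tube"]:
    for r in robot.landmark_of("wrist",name)[:3]:
        print(name,round(r["confidence"],2),np.round(r["position"],1),np.round(onz("w",c,r["position"],.042),4))
for r in robot.silhouettes("wrist","tube")[:3]:
    P=axis_fit("w",c,d,r["mask"]); print(r["confidence"],r["position"],len(P),np.round(P.mean(0),4))
    P=P[(P[:,2]>.035)&(P[:,2]<.065)]
    if len(P)>50:
        (cx,cy),(w,h),a=cv2.minAreaRect((P[:,:2]*1000).astype(np.float32)); print("rect",cx,cy,w,h,a, np.percentile(P[:,2],98))
E
```

```text
[ 0.4934 -0.301   0.2417] [7.081e-01 7.061e-01 2.000e-04 1.000e-04] 2.0
{'camera_matrix': array([[275.55496504,   0.        , 316.62647715],
       [  0.        , 275.55496504, 200.45973842],
       [  0.        ,   0.        ,   1.        ]]), 'xyz': array([ 0.49288011, -0.22248503,  0.3843552 ]), 'attitude': array([-1.44441801e-01, -6.47838760e-04, -1.50354750e-03,  9.89511943e-01])}
tube 0.75 [193.7 317.8] [ 0.4947 -0.3155  0.042 ]
tube 0.75 [ 20.2 391.1] [ 0.5746 -0.1207  0.042 ]
tube 0.73 [157.8 171.4] [ 0.3135 -0.2689  0.042 ]
other_tube 0.92 [192.1 381.2] [ 0.5762 -0.3137  0.042 ]
0.97 [187.7, 318.7] 2587 [ 0.4931 -0.3064  0.0494]
rect 494.11810302734375 -314.12628173828125 169.66387939453125 26.649982452392578 89.16051483154297 0.055280700791430076
0.79 [160.2, 172.6] 2384 [ 0.3014 -0.2741  0.0215]
0.71 [42.1, 405.6] 2108 [ 0.5963 -0.1382  0.0212]
```

View pics/w1.png

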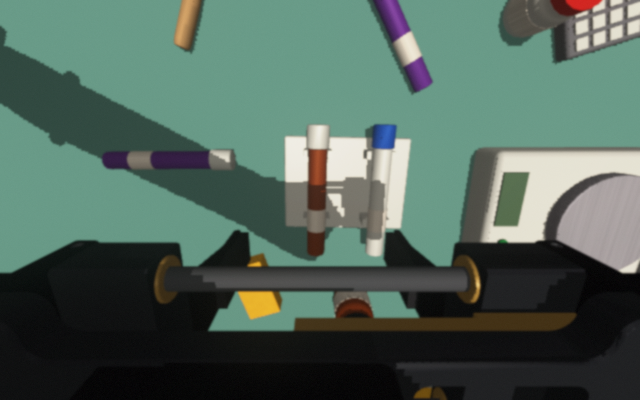

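The wrist view shows the amber tube upright in the picture at (190,318), cap on the +y side, with the white and blue tube 80 mm to its right. The measured centre is (0.494, -0.315), parallel to y. I'll descend with the fingers partly open.

>>> move_arm(plan=[[[-7,1,30],0,0.15],[[-7,0,40],0,0.15],[[0,0,40],0,0.15],[[0,0,40],0,0.15],[[0,0,30],0.6,0.15]], force=40)

```text
t: 2.7
tcp_pos: [0.4948, -0.3121, 0.0589]
tool_rot: [0.71, 0.704, -0.0, -0.001]
ft_force: [0.2, 0.0, -1.0]
grip_width: 0.638
gripper_force: 0.0
```

>>> move_arm(plan=[[[0,0,18],0,0.15],[[0,0,0],0,0.15],[[0,0,0],0,0.15],[[0,0,0],0,0.15]])

```text
t: 3.1
tcp_pos: [0.4965, -0.3142, 0.0452]
tool_rot: [0.71, 0.704, 0.0, 0.001]
ft_force: [-0.9, -1.0, 0.2]
grip_width: 0.575
gripper_force: 0.0
```

>>> move_arm(plan=[[[0,-2,0],0,0.15],[[0,0,0],0,-1],[[0,0,0],0,-1],[[0,0,0],0,-1],[[0,0,0],0,-1]], force=40)

```text
t: 3.6
tcp_pos: [0.4931, -0.3141, 0.0437]
tool_rot: [0.711, 0.703, 0.0, 0.0]
ft_force: [-0.4, -0.4, -0.8]
grip_width: 0.291
gripper_force: 0.0
```

>>> move_arm(plan=[[[0,0,0],0,-1],[[0,0,-20],0,-1],[[0,0,-40],0,-1],[[0,0,-40],0,-1],[[0,0,-40],0,-1]])

```text
t: 4.1
tcp_pos: [0.4926, -0.3138, 0.1847]
tool_rot: [0.711, 0.703, -0.0, -0.0]
ft_force: [0.5, -0.5, -0.4]
grip_width: 0.264
gripper_force: 40.0
```

>>> move_arm(plan=[[[0,0,-40],0,-1],[[0,0,-20],0,-1],[[0,0,0],0,-1]])

```text
t: 4.4
tcp_pos: [0.4946, -0.315, 0.2475]
tool_rot: [0.711, 0.703, 0.001, 0.003]
ft_force: [-0.4, 0.4, -1.3]
grip_width: 0.268
gripper_force: 40.0
```

>>> move_arm(plan=[[[30,3,0],0,-1],[[46,3,0],0,-1],[[46,3,0],0,-1],[[46,3,0],0,-1],[[46,3,0],0,-1]])

```text
t: 4.9
tcp_pos: [0.5092, -0.0982, 0.2417]
tool_rot: [0.711, 0.703, -0.001, -0.001]
ft_force: [0.4, 0.1, -0.2]
grip_width: 0.263
gripper_force: 40.0
```

>>> move_arm(plan=[[[46,3,0],0,-1],[[46,3,0],0,-1],[[46,3,0],0,-1],[[46,3,0],0,-1],[[20,3,0],0,-1]])

```text
t: 5.4
tcp_pos: [0.5257, 0.1094, 0.2417]
tool_rot: [0.708, 0.706, -0.0, -0.002]
ft_force: [-0.3, 0.8, -1.6]
grip_width: 0.26
gripper_force: 40.0
```

>>> move_arm(plan=[[[0,0,0],0,-1],[[0,0,0],0,-1],[[0,0,0],0,-1]])

```text
t: 5.7
tcp_pos: [0.5272, 0.1016, 0.2426]
tool_rot: [0.712, 0.702, -0.001, -0.0]
ft_force: [0.5, -0.9, -0.9]
grip_width: 0.266
gripper_force: 40.0
```

```bash
python3 - <<'E'
from h import *
s=robot.get_state(); print(np.round(s["tcp_pos"],4),np.round(s["tool_rot"],4),s["t"])
c=robot.calibration("wrist")
im,d=robot.camera("wrist"); cv2.imwrite("pics/w2.png",im); np.save("w2.npy",d); np.save("w2c.npy",c,allow_pickle=True)
for name,z in [("tube",s["tcp_pos"][2]),("clip_seat",.102),("fork_back",.147),("jaw_nose",.112),("start_top",.094),("stop_top",.094),("mixer",0)]:
    for r in robot.landmark_of("wrist",name)[:2]:
        print(name,round(r["confidence"],2),np.round(r["position"],1),np.round(onz("w",c,r["position"],z),4))
r=robot.silhouettes("wrist","mixer")
if r:
    P=axis_fit("w",c,d,r[0]["mask"]); P=P[(P[:,2]>.062)&(P[:,2]<.078)]
    print(len(P),cv2.minAreaRect((P[:,:2]*1000).astype(np.float32)),P[:,2].mean())
E
```

```text
[0.5272 0.1016 0.2426] [ 7.117e-01  7.025e-01 -9.000e-04 -1.000e-04] 5.7
tube 0.8 [262.5 318.7] [0.5278 0.1001 0.2426]
clip_seat 0.79 [ 79.5 318.2] [0.5295 0.2152 0.102 ]
fork_back 0.7 [ 67.7 347.5] [0.5524 0.2179 0.147 ]
jaw_nose 0.78 [ 74.9 303.9] [0.5165 0.218  0.112 ]
start_top 0.7 [231.4 349.8] [0.5638 0.0558 0.094 ]
stop_top 0.75 [228.5 273.2] [0.4766 0.0605 0.094 ]
27980 ((526.1456909179688, 155.93499755859375), (281.3512878417969, 179.6366424560547), 86.45781707763672) 0.07016530480077073
```

View pics/w2.png

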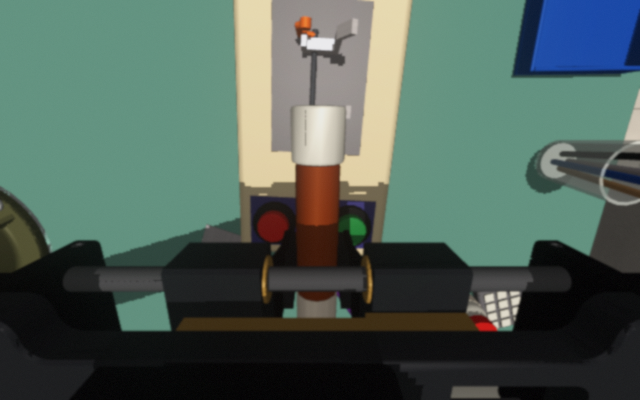

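The wrist view shows the held tube at (200,318) covering the near fork. The far fork is at (40,325), the orange nose at (28,304), red at (228,273) and green at (228,353). The mixer is yawed about 3.3°. I'll step aside to see the whole clip past the tube.

>>> move_arm(plan=[[[20,-25,0],2.5,-1],[[30,-25,0],0,-1],[[20,-20,0],0,-1],[[0,0,0],0,-1],[[0,0,0],0,-1]])

```text
t: 6.65
tcp_pos: [0.4603, 0.1765, 0.2438]
tool_rot: [0.725, 0.688, 0.0, 0.001]
ft_force: [0.0, -0.5, -1.2]
grip_width: 0.266
gripper_force: 40.0
```

>>> move_arm(plan=[[[0,0,0],0,-1],[[0,0,0],0,-1]])

```text
t: 6.85
tcp_pos: [0.4611, 0.1752, 0.2435]
tool_rot: [0.727, 0.687, -0.0, 0.0]
ft_force: [0.2, 0.2, -0.6]
grip_width: 0.267
gripper_force: 40.0
```

```bash
python3 - <<'E'
from h import *
s=robot.get_state(); print(np.round(s["tcp_pos"],4),R.from_quat(s["tool_rot"]).as_matrix()[:,0].round(4),s["t"])
c=robot.calibration("wrist")
im,d=robot.camera("wrist"); cv2.imwrite("pics/w3.png",cv2.resize(im[:260,200:520],None,fx=2.3,fy=2.3))
for name,z in [("clip_seat",.102),("fork_back",.147),("jaw_nose",.112),("start_top",.094),("stop_top",.094)]:
    for r in robot.landmark_of("wrist",name)[:2]:
        print(name,round(r["confidence"],2),np.round(r["position"],1),np.round(onz("w",c,r["position"],z),4))
P=axis_fit("w",c,d,np.ones(d.shape,bool)); full=np.nonzero(d>0); col=im[full].astype(int)
near=(abs(P[:,0]-.53)<.06)&(abs(P[:,1]-.215)<.07)
y=np.array([.057,.9984]);x=np.array([.9984,-.057])
def rep(t,m):
    if m.sum()<5: print(t,m.sum());return
    q=(P[m][:,:2]-[.53,.215]); a=q@x*1000;b=q@y*1000
    for lo,hi in[(-60,0),(0,60)]:
        k=(b>lo)&(b<hi)
        if k.sum()>3: print(t,k.sum(),"x",np.percentile(a[k],[2,50,98]).round(1),"y",np.percentile(b[k],[2,50,98]).round(1),"z",np.percentile(P[m][k][:,2],[2,98]).round(4))
for zlo,zhi in[(.084,.094),(.097,.105),(.107,.122),(.125,.135),(.135,.142),(.142,.15)]: rep((zlo,zhi),near&(P[:,2]>zlo)&(P[:,2]<zhi))
orange=(col[:,2]>140)&(col[:,1]<col[:,2]*.65)&(col[:,0]<col[:,2]*.4)
rep("orange",near&orange&(P[:,2]<.16)); rep("orangetop",near&orange&(P[:,2]>.112)&(P[:,2]<.13))
dk=(P[:,2]>.062)&(P[:,2]<.075)&(abs(P[:,0]-.53)<.14)&(abs(P[:,1]-.16)<.22); print(cv2.minAreaRect((P[dk][:,:2]*1000).astype(np.float32)))
E
```

```text
[0.4611 0.1752 0.2435] [ 5.620e-02  9.984e-01 -2.000e-04] 6.85
clip_seat 0.72 [151.7 378.7] [0.5266 0.2172 0.102 ]
fork_back 0.64 [156.9 418.3] [0.5511 0.2166 0.147 ]
jaw_nose 0.8 [152.4 373.9] [0.5197 0.2181 0.112 ]
stop_top 0.55 [149.8 371.7] [0.521  0.2186 0.094 ]
stop_top 0.31 [158.3 419.3] [0.5713 0.2069 0.094 ]
(0.084, 0.094) 257 x [-23.1  -0.4  13.4] y [-36.4 -27.9 -23.4] z [0.0842 0.0932]
(0.084, 0.094) 266 x [-23.    0.4  13. ] y [29.1 34.1 41.6] z [0.0855 0.093 ]
(0.097, 0.105) 88 x [-23.8 -15.6  15.1] y [-36.8 -28.8 -23.4] z [0.0973 0.1043]
(0.097, 0.105) 83 x [-24.  -15.   13.1] y [29.3 34.1 43.9] z [0.0975 0.1043]
(0.107, 0.122) 175 x [-22.7 -13.6  16.2] y [-42.2 -35.7 -23.5] z [0.1074 0.1206]
(0.107, 0.122) 185 x [-22.6 -14.   13.2] y [29.3 42.2 47.5] z [0.1076 0.1213]
(0.125, 0.135) 76 x [12.  14.  17.6] y [-33.3 -27.4 -23.5] z [0.1262 0.1349]
(0.125, 0.135) 73 x [12.2 13.9 15.7] y [29.  33.3 37.6] z [0.126  0.1348]
(0.135, 0.142) 81 x [15.4 17.9 22.5] y [-33.4 -27.5 -23.6] z [0.1353 0.1418]
(0.135, 0.142) 95 x [15.6 17.9 20.3] y [28.4 33.4 38.3] z [0.1352 0.1419]
(0.142, 0.15) 113 x [19.  22.1 26.7] y [-33.4 -28.6 -23.6] z [0.1424 0.1485]
(0.142, 0.15) 133 x [19.5 22.4 27. ] y [28.5 33.4 38.2] z [0.1424 0.1483]
orange 37 x [-22.7 -15.2  -7.3] y [-40.7 -36.3 -34.7] z [0.079  0.1164]
orange 103 x [-23.3 -16.1 -10.4] y [39.6 43.3 46.6] z [0.107  0.1173]
orangetop 15 x [-17.5 -13.7 -10.5] y [-36.8 -35.  -34.7] z [0.1141 0.1166]
orangetop 80 x [-18.7 -15.  -10.4] y [39.5 43.2 46.6] z [0.1126 0.1173]
((526.5541381835938, 174.02981567382812), (316.8602294921875, 178.2366180419922), 86.42363739013672)
```

View pics/w3.png

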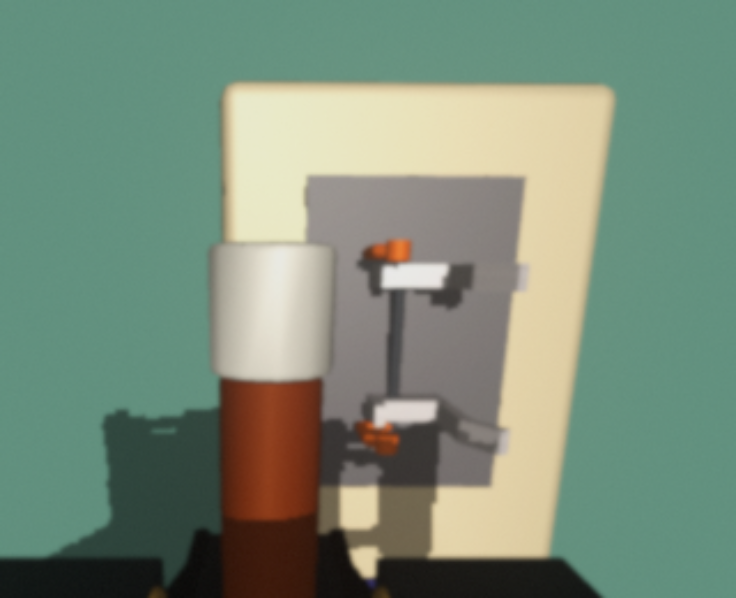

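The crop shows the clip unobstructed. The far fork is at (275,415) with its prong reaching (275,520), the near fork at (410,405), the hinge rod between them and the noses at (250,398) and (435,378). Fork and prong edges in the depth put the seat at about (0.5295, 0.2175), with yaw matching the tool.

>>> move_arm(plan=[[[15,22,0],0,-1],[[15,22,0],0,-1],[[16,22,0],0.2,-1],[[0,0,0],0,-1],[[0,0,30],0,-1]])

```text
t: 7.65
tcp_pos: [0.5313, 0.2201, 0.2168]
tool_rot: [0.727, 0.687, 0.003, 0.001]
ft_force: [-0.4, -0.6, -1.1]
grip_width: 0.264
gripper_force: 40.0
```

>>> move_arm(plan=[[[0,0,30],0,-1],[[0,0,30],0,-1],[[0,0,15],0,-1],[[0,0,0],0,-1],[[0,0,0],0,-1]])

```text
t: 8.15
tcp_pos: [0.5292, 0.2188, 0.1396]
tool_rot: [0.727, 0.686, 0.001, 0.0]
ft_force: [-0.4, 0.5, 0.2]
grip_width: 0.265
gripper_force: 40.0
```

```bash
cat > e.py <<'E'
from h import *
s=robot.get_state(); M=R.from_quat(s["tool_rot"]).as_matrix()
e=np.array([.5295,.2175,.1037])-s["tcp_pos"]
print("tcp",s["tcp_pos"].round(4),"toolx",M[:,0].round(4),"shift mm in tool axes",(M.T@e*1000).round(1),"F",s["ft_force"].round(1),s["t"])
E
python3 e.py
```

```text
tcp [0.5292 0.2188 0.1396] toolx [5.770e-02 9.983e-01 5.000e-04] shift mm in tool axes [-1.3  0.3 35.9] F [-0.4  0.5  0.2] 8.15
```

>>> move_arm(plan=[[[-1,0,12],0,-1],[[0,0,6],0,-1],[[0,0,4],0,-1],[[0,0,0],0,-1]])

```text
t: 8.55
tcp_pos: [0.5312, 0.2177, 0.1177]
tool_rot: [0.727, 0.686, 0.002, 0.001]
ft_force: [5.1, -1.1, 1.7]
grip_width: 0.265
gripper_force: 40.0
```

>>> move_arm(plan=[[[0,0,4],0,-1],[[0,0,4],0,-1],[[0,0,0],0,-1],[[0,0,0],0,-1]])

```text
t: 8.95
tcp_pos: [0.5307, 0.2176, 0.1089]
tool_rot: [0.727, 0.686, 0.002, 0.001]
ft_force: [6.7, -0.1, -0.7]
grip_width: 0.266
gripper_force: 40.0
```

```bash
python3 e.py
```

```text
tcp [0.5307 0.2176 0.1089] toolx [0.0579 0.9983 0.001 ] shift mm in tool axes [-0.1 -1.2  5.2] F [ 6.7 -0.1 -0.7] 8.95
```

>>> move_arm(plan=[[[0,0,3],0,-1],[[0,0,2],0,-1],[[0,0,1],0,-1],[[0,0,0],0,-1],[[0,0,0],0,-1]])

```text
t: 9.45
tcp_pos: [0.5301, 0.2173, 0.1035]
tool_rot: [0.727, 0.686, 0.001, 0.001]
ft_force: [4.8, -1.8, 6.0]
grip_width: 0.263
gripper_force: 40.0
```

```bash
python3 e.py
```

```text
tcp [0.5301 0.2173 0.1035] toolx [5.810e-02 9.983e-01 3.000e-04] shift mm in tool axes [ 0.1 -0.6 -0.2] F [ 4.8 -1.8  6. ] 9.45
```

>>> move_arm(plan=[[[0,0,2],0,-1],[[0,0,0],0,-1],[[0,0,0],0,-1]])

```text
t: 9.75
tcp_pos: [0.5301, 0.2174, 0.1034]
tool_rot: [0.727, 0.686, 0.001, 0.001]
ft_force: [0.8, -3.5, 16.1]
grip_width: 0.262
gripper_force: 40.0
```

>>> move_arm(plan=[[[0,0,0],0,0],[[0,0,0],0,0],[[0,0,0],0,0],[[0,0,0],0,0],[[0,0,0],0,0]])

```text
t: 10.25
tcp_pos: [0.5279, 0.2177, 0.0998]
tool_rot: [0.727, 0.687, -0.001, -0.0]
ft_force: [0.2, -0.3, -0.5]
grip_width: 0.492
gripper_force: 0.0
```

>>> move_arm(plan=[[[0,0,-20],0,0],[[0,0,-40],0,0],[[0,0,-40],0,0],[[0,0,-30],0,0],[[-30,0,0],0,0]])

```text
t: 10.75
tcp_pos: [0.5283, 0.1934, 0.2357]
tool_rot: [0.725, 0.689, 0.005, 0.0]
ft_force: [0.5, 0.7, -0.2]
grip_width: 0.495
gripper_force: 0.0
```

>>> move_arm(plan=[[[-30,0,0],0,0],[[-30,0,0],0,0],[[0,0,0],0,0],[[0,0,0],0,0],[[0,0,0],0,0]])

```text
t: 11.25
tcp_pos: [0.5233, 0.1292, 0.2305]
tool_rot: [0.727, 0.687, 0.0, -0.0]
ft_force: [0.4, 0.6, 0.2]
grip_width: 0.505
gripper_force: 0.0
```

```bash
python3 e.py; python3 - <<'E'
from h import *
c=robot.calibration("wrist")
im,d=robot.camera("wrist"); cv2.imwrite("pics/w4.png",im)
for name,z in [("tube",.102),("jaw_nose",.112),("start_top",.094),("stop_top",.094)]:
    for r in robot.landmark_of("wrist",name)[:2]:
        print(name,round(r["confidence"],2),np.round(r["position"],1),np.round(onz("w",c,r["position"],z),4))
P=axis_fit("w",c,d,np.ones(d.shape,bool)); col=im[d>0].astype(int)
y=np.array([.058,.9983]);x=np.array([.9983,-.058])
q=(P[:,:2]-[.5295,.2175]); a=q@x*1000;b=q@y*1000
for lo,hi in[(-75,-50),(-20,0),(0,20),(50,57)]:
    k=(b>lo)&(b<hi)&(abs(a)<16)&(P[:,2]>.098)&(P[:,2]<.16); print(lo,hi,k.sum(),"x",np.percentile(a[k],[2,50,98]).round(1) if k.any() else 0,"top z",np.percentile(P[k][:,2],[50,95]).round(4) if k.any() else 0)
k=(abs(a)<16)&(P[:,2]>.098)&(P[:,2]<.125); print("ends",np.percentile(b[k],[.5,99.5]).round(1))
E
```

```text
tcp [0.5233 0.1292 0.2305] toolx [5.600e-02 9.984e-01 7.000e-04] shift mm in tool axes [ 88.5   1.3 126.8] F [0.4 0.6 0.2] 11.25
tube 0.78 [326.5 365. ] [ 0.5713 -0.0324  0.102 ]
tube 0.62 [108.  322.8] [0.5335 0.2164 0.102 ]
start_top 0.49 [256.4 356.8] [0.564  0.0564 0.094 ]
start_top 0.35 [107.6 318.4] [0.5295 0.2173 0.094 ]
stop_top 0.8 [255.7 279.6] [0.4774 0.0622 0.094 ]
-75 -50 612 x [-12.2  -0.3  10.7] top z [0.1114 0.1136]
-20 0 588 x [-11.7  -0.   11.7] top z [0.1116 0.1137]
0 20 617 x [-11.5  -0.5  11.4] top z [0.1116 0.1137]
50 57 279 x [-11.1   0.2  11.6] top z [0.1114 0.1142]
ends [-83.4  81.6]
```

View pics/w4.png

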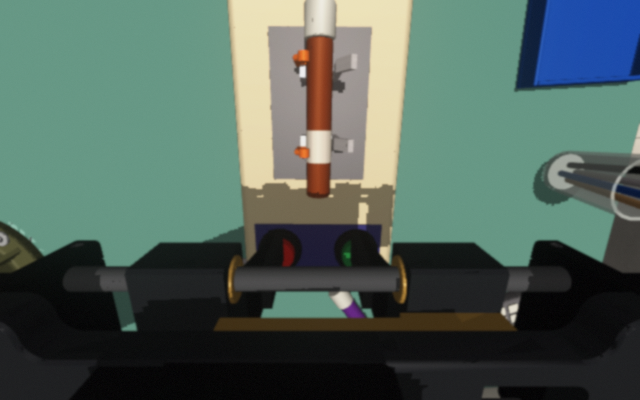

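The picture shows the tube home in the clip at (110,320), with the jaw noses closed at (57,301) and (153,302). Its depth gives an axis within 1 mm of the seat, centred, with the top at 0.114. Green is at (0.564, 0.0565), so I'll shut the fingers and go above it.

>>> move_arm(plan=[[[-35,22,0],0,-1],[[-35,23,0],0,-1],[[0,0,20],0,-1],[[0,0,40],0,-1],[[0,0,30],0,-1]])

```text
t: 12.0
tcp_pos: [0.5642, 0.0553, 0.1389]
tool_rot: [0.727, 0.686, -0.0, -0.0]
ft_force: [0.1, 0.4, -0.9]
grip_width: 0.134
gripper_force: 0.0
```

>>> move_arm(plan=[[[0,0,14],0,-1],[[0,0,0],0,-1],[[0,0,0],0,-1],[[0,0,0],0,-1]])

```text
t: 12.4
tcp_pos: [0.5659, 0.0556, 0.1286]
tool_rot: [0.727, 0.687, 0.001, 0.001]
ft_force: [-0.5, -0.2, 0.9]
grip_width: 0.006
gripper_force: 0.0
```

>>> move_arm(plan=[[[0,0,10],0,-1],[[0,0,8],0,-1],[[0,0,6],0,-1],[[0,0,0],0,-1],[[0,0,0],0,-1]])

```text
t: 12.9
tcp_pos: [0.5655, 0.0554, 0.1052]
tool_rot: [0.727, 0.686, 0.001, 0.001]
ft_force: [-4.6, -0.8, 14.5]
grip_width: 0.007
gripper_force: 7.5
```

>>> move_arm(plan=[[[0,0,1],0,-1],[[0,0,0],0,-1],[[0,0,0],0,-1]])

```text
t: 13.2
tcp_pos: [0.5655, 0.0554, 0.1051]
tool_rot: [0.727, 0.686, 0.001, 0.001]
ft_force: [-6.0, 0.1, 19.9]
grip_width: 0.007
gripper_force: 9.9
```

>>> move_arm(plan=[[[0,0,-20],0,-1],[[0,0,-40],0,-1],[[0,0,-40],0,-1],[[-30,0,-20],0,-1],[[-30,0,0],0,-1]])

```text
t: 13.7
tcp_pos: [0.5628, -0.0041, 0.2252]
tool_rot: [0.726, 0.687, 0.002, 0.002]
ft_force: [0.3, -0.5, -0.4]
grip_width: 0.003
gripper_force: 0.0
```

>>> move_arm(plan=[[[0,0,0],0,-1],[[0,0,0],0,-1],[[0,0,0],0,-1]])

```text
t: 14.0
tcp_pos: [0.5605, -0.0033, 0.2208]
tool_rot: [0.727, 0.687, -0.0, -0.001]
ft_force: [-0.5, 0.3, -0.3]
grip_width: 0.005
gripper_force: 0.0
```

```bash
python3 - <<'E'
from h import *
c=robot.calibration("wrist")
im,d=robot.camera("wrist"); cv2.imwrite("pics/w5.png",im)
P=axis_fit("w",c,d,np.ones(d.shape,bool))
for n,p in[("green",[.564,.056]),("red",[.477,.061])]:
    k=np.hypot(*(P[:,:2]-p).T)<.013; k&=P[:,2]<.12; print(n,k.sum(),np.median(P[k][:,2]) if k.any() else 0)
q=(P[:,:2]-[.5295,.2175]); a=q@[.9983,-.058]*1000;b=q@[.058,.9983]*1000
k=(abs(b)<20)&(abs(a)<16)&(P[:,2]>.098)&(P[:,2]<.16); print("tube",np.percentile(a[k],[2,50,98]).round(1),np.percentile(P[k][:,2],95))
E
```

```text
green 581 0.09339581547855691
red 580 0.09334257259180398Traceback (most recent call last):
  File "<stdin>", line 8, in <module>
    return _quantile_unchecked(
        a, q, axis, out, overwrite_input, method, keepdims, weights)
    return _ureduce(a,
                    func=_quantile_ureduce_func,
    ...<5 lines>...
                    overwrite_input=overwrite_input,
                    method=method)
    r = func(a, **kwargs)
    result = _quantile(arr,
                       quantiles=q,
    ...<2 lines>...
                       out=out,
                       weights=wgt)
    slices_having_nans = np.isnan(arr[-1, ...])
                                  ~~~^^^^^^^^^
IndexError: index -1 is out of bounds for axis 0 with size 0
```

View pics/w5.png

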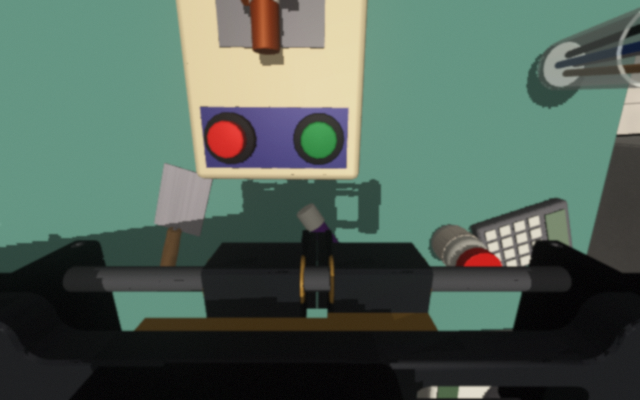

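Both buttons are up again, red at (140,227) and green at (140,318), each with its top at 0.0934. The tube's near end is still in place at (45,266). The press stalled on its stop at 20 N with the fingertips at 0.086, so green went fully down. Handing in.

```bash
python3 -c "
from workcell import robot
print(robot.sign_off())"
```

```text
the job is handed in; nothing more can be done
None
```

The amber tube is home in the clip with the jaw closed over it, green was pressed fully down and came back up, red was left alone, and the job is handed in; sign-off returned no verdict.

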